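# Prop the sprung caddy lid open with the weight that grips

## Robot

A 6-joint arm with a two-finger parallel gripper is mounted at the origin on a cart in front of the work surface, level with it; the furniture and walls round the work are solid. World frame = base frame: x ahead of the robot, y to its left, z up, the work surface at z = 0. Lengths are in m, angles in rad, forces in N, time in s.
With the tool pointing down it reaches from about 0.3 to 0.775 m from the base axis. Payload 14.6 kg.
Tool frame: the origin (TCP) lies at the very end of the fingers, on their centre line; the grasp point (between the pads) lies 19 mm behind it; z points along the fingers, y is the line along which they close (so a half turn about z gives the same grasp; the last joint's range is limited). The gripper opens to 94 mm and grips with 3 to 60 N. Pads are 16 mm wide; open, the fingers measure 119 mm over their backs; the gripper's body (75 mm by 177 mm) begins 78 mm behind the grasp point.
Start: joints at [-1.274, 0.3, 1.521, -0, 1.321, -0.067], TCP at [0.196, -0.514, 0.205] pointing down, gripper open.
Joint ranges: [-3.03, 3.03], [-0.79, 2.21], [0.23, 2.52], [-1.04, 4.18], [0, 3.07], [-2.55, 2.55]. Speed limits (rad/s): [2.22, 2.22, 2.57, 3.14, 3.14, 3.14].

## Interface

Orientations are given as [roll, pitch, yaw] about the fixed x, y, z axes, in that order (R = Rz(yaw) Ry(pitch) Rx(roll)).
In Python, from station import ctrl gives the robot as it stands.
- The arm moves only by the tool move_arm, never from a script. Its argument "increments" is a list of rows, each a list of 7 numbers: the opening, from 0 (shut) to 1 (fully open), then the shift along the tool's x, y, z in units of 50 mm (1.0 is 50 mm), then the turn, a rotation vector about the tool's x, y, z in rad. In form: [[claw, tx, ty, tz, rx, ry, rz], ...]. A call has 1 to 20 rows; each row shifts and turns the commanded pose from where the row before left it, along the tool's axes as they then stand; what a row does not reach is not made up. A row lasts 1/10 s, in which the tool goes at most 50 mm and 8.59 degrees, less where a joint would pass 70% of its speed; a pose out of reach is approached as far as the arm can. A call is refused whole if a number of a shift passes 1 or a number of a turn 0.15, either way. A call with a gripper value outside its range is refused whole. The fingers move at their own pace and stop on an object; "force" is the grip in N (left out, the last holds). Time passes only in rows, so rows that do not move let the fingers close. It gives the time, the measured TCP pose, the force, the opening and the grip force at its end, in the units of the state.
- ctrl.get_obs(): the state, without advancing time (a new reading comes with each control period).
- ctrl.camera(name): name is "scene" or "top" or "wrist"; returns a dict with "color" (480x640x3 uint8, blue, green, red), "K" (3x3 intrinsics, pixels), "pose" (4x4, takes a point from camera to world coordinates); the wrist camera has in their place "tool_from_camera" (4x4, takes a point from camera to tool coordinates, whose origin is the TCP and whose axes are the flange's). Camera axes: x right, y down, z forward; pixel columns grow to the right and rows downward; lengths in m; the calibration is good to about 2 mm. A picture is of the moment at which its call begins: read the wrist's pose just before it. There is no depth.
- ctrl.hand_in(): hands the job in; it is judged then, once.
Trained networks look in a picture, given as the dict that the camera call returned (one of the last four; its "shot" number tells which), for a name from the list of things; names that differ only in an ending like _2 or _b are one class to them, and where a whole thing is asked for, a point or a joint stands for the part that bears it (a point fixed in the world has none). Each returns a list of dicts, best first, with "conf" (0 to 1); they miss things now and then, are a little off and sometimes report something else, mostly with a low value. They report only what shows in the picture. A call takes as long as a camera call. They do not tell look-alikes from the thing itself.
- ctrl.cut_out(name, picture): "mask" (480x640 bool, what is visible of it) and "centre" ([row, column] in pixels, amid what is visible of it).
The state is a dict: "time_s": time; "qpos": joint angles; "joint_vel": joint speeds; "tau": joint torques, N m; "ee_pos": TCP position; "eef_rot": TCP orientation; "force": force on the tool from outside, world axes, zero at the start; "moment": the same for the moment, N m; "grip_width": finger opening in m; "grip_force": force on a finger pad.
Only numpy, scipy, OpenCV 4.12 (cv2) and the standard library are available. Lean on these libraries where they do the work, as an engineer would, in place of code of your own. Each camera call takes 0.05 s, during which the arm holds its last target. There are 200 camera calls.

## Task

I want both hands free for the scraps caddy, so its self-closing sliding lid must be propped open by the one of the three weights whose rubber sole still grips; the other two soles have worn smooth. First try all three: drag each at least 6 cm along the worktop without lifting, tipping or leaning on it, leave it there and compare the drag. Then slide the gripping one against the lid's paddle, gently push the lid about 35 mm open and leave the weight standing there holding it; never let the lid snap back, keep the two worn weights on the worktop clear of the caddy, and do not disturb the things around.

Things in the scene. Friction and masses are not known exactly. Their poses are not given: they have to be found in the camera images.
- weight_a: one of three like-looking kitchen weights, 0.62 kg: upright steel cylinder 50 mm wide from 4 to 36 mm height on a 4 mm rubber sole, with a knob 24 mm wide on a thin neck, top at 60 mm. Origin: centre of its underside, z up. Dragging it takes about 5 to 8 N with the good sole, under 1.5 N with a worn one, if not pressed down (a firm grip may do so and hide it); only drag tells
- weight_b: one of three like-looking kitchen weights, 0.62 kg: upright steel cylinder 50 mm wide from 4 to 36 mm height on a 4 mm rubber sole, with a knob 24 mm wide on a thin neck, top at 60 mm. Origin: centre of its underside, z up. Dragging it takes about 5 to 8 N with the good sole, under 1.5 N with a worn one, if not pressed down (a firm grip may do so and hide it); only drag tells
- weight_c: one of three like-looking kitchen weights, 0.62 kg: upright steel cylinder 50 mm wide from 4 to 36 mm height on a 4 mm rubber sole, with a knob 24 mm wide on a thin neck, top at 60 mm. Origin: centre of its underside, z up. Dragging it takes about 5 to 8 N with the good sole, under 1.5 N with a worn one, if not pressed down (a firm grip may do so and hide it); only drag tells
- caddy: fixed open-topped scraps box, 110 x 110 mm, 62 mm high, with a flat metal sliding lid on top (lid top 69 mm, its grab bar 76 mm). Origin: on the worktop under the box's centre; the lid opens along the caddy's +x (roughly away from the robot), z up. The paddle that moves the lid hangs beside the box on its -y side
- paddle (a point): middle of the front face of the lid's paddle, at worktop height; moves with the lid. The paddle is an upright plate 44 mm wide (along the caddy's y), 5 mm thick, from 6 to 68 mm height, its face square to the caddy's x. It starts at (-55, -120) mm in the caddy's frame; 43 mm of free worktop lie between the paddle's side and the box. Axes as the caddy's
- lid (a joint): how far the lid is open, m: 0 shut, up to 0.055 at its end stop. A spring pulls it shut with 2.4 N (shut) to 3.5 N (at the stop): a weight with the good sole holds it, a worn one is pushed back and the lid snaps shut
- garlic: loose garlic bulb, about 55 mm wide and high, origin at the centre of its underside; a bystander
- salt_shaker: loose upright glass shaker with a grey top, 44 mm wide, 90 mm high, origin at the centre of its underside; a bystander
- drinking_glass: loose clear drinking glass, 78 mm wide, 92 mm high, origin at the centre of its underside; a bystander
- tin_flat: loose flat oblong tin, 63 x 105 x 29 mm, origin at the centre of its underside; a bystander left of the caddy
Mind the look-alikes: they are no part of the job. What is shaped like the weight_c but green or turquoise is not meant.

How it is judged:
By the outcome, as a careful person would: the job done as asked, in the order asked, and still so for the second after the job is handed in, with the robot touching nothing.
It also fails if it takes over 72 s, if anything falls off the work surface, if the arm or the gripper's body presses on something with over 40 N, if the wrist force passes 120 N, or if a joint passes its speed limit or range.

## Working session

There is one attempt and no reset: what is moved stays moved. The work goes in short steps, Python scripts to look and compute and a tool call to move; the robot and the scene stay as the last step left them, time stands still between calls to the robot, and variables do not carry over. Pictures are saved under pics/ and viewed, at most 11 in all, crops included, and the job is handed in when it is done.

Besides the shell and the picture viewer there is one more tool, called after "Emit:" by a JSON object that holds its "method" and its "body". move_arm: Moves the arm, as the interface text tells. Its arguments: {"type":"object","properties":{"increments":{"type":"array","items":{"type":"array","items":{"type":"number"}}},"force":{"type":"number"}},"required":["increments"]}

```bash
mkdir -p pics; cat > h.py <<'E'
import numpy as np, cv2
from station import ctrl
def ray(p,u,v,z):
    K=np.array(p["K"]);T=np.array(p["pose"])
    d=T[:3,:3]@np.linalg.solve(K,[u,v,1.]);o=T[:3,3]
    return o+d*(z-o[2])/d[2]
E
python3 - <<'E'
from h import *
o=ctrl.get_obs(); print({k:np.round(o[k],3) for k in o})
for n in("top","scene"):
    p=ctrl.camera(n); cv2.imwrite(f"pics/{n}0.png",p["color"])
    print(n,np.round(p["pose"],3).tolist(),np.round(p["K"],0).tolist())
    for t,z in(("weight_a",.03),("caddy",.065),("paddle",.068),("garlic",.03),("salt_shaker",.045),("drinking_glass",.045),("tin_flat",.029)):
        for d in ctrl.cut_out(t,p)[:5]:
            r,c=d["centre"]; m=d["mask"]; ys,xs=np.where(m)
            print(t,round(d["conf"],2),np.round([c,r]),[xs.min(),xs.max(),ys.min(),ys.max()],np.round(ray(p,c,r,z),3))
E
```

```text
{'time_s': np.float64(0.0), 'qpos': array([-1.274,  0.301,  1.522,  0.   ,  1.321, -0.067]), 'joint_vel': array([ 0.001, -0.001, -0.   ,  0.   ,  0.002, -0.001]), 'tau': array([-2.0000e-03, -5.3181e+01, -3.5273e+01,  7.1000e-02,  2.4000e-02,
       -0.0000e+00]), 'ee_pos': array([ 0.196, -0.514,  0.205]), 'eef_rot': array([-3.14 , -0.   ,  0.364]), 'force': array([ 0.407, -0.114, -0.115]), 'moment': array([-0.058, -0.013, -0.011]), 'grip_force': np.float64(0.0), 'grip_width': np.float64(0.094)}
top [[0.014, -0.922, 0.388, -0.063], [-1.0, -0.01, 0.013, -0.003], [-0.008, -0.388, -0.922, 1.501], [0.0, 0.0, 0.0, 1.0]] [[549.0, 0.0, 317.0], [0.0, 549.0, 232.0], [0.0, 0.0, 1.0]]
weight_a 0.9 [486. 260.] [np.int64(476), np.int64(496), np.int64(252), np.int64(271)] [ 0.475 -0.465  0.03 ]
weight_a 0.87 [453. 263.] [np.int64(444), np.int64(461), np.int64(254), np.int64(272)] [ 0.464 -0.372  0.03 ]
weight_a 0.63 [330. 247.] [np.int64(321), np.int64(337), np.int64(238), np.int64(256)] [ 0.509 -0.022  0.03 ]
weight_a 0.52 [419. 261.] [np.int64(410), np.int64(429), np.int64(252), np.int64(271)] [ 
[... 1476 characters left out ...]
8), np.int64(260)] [ 0.498 -0.028  0.03 ]
caddy 0.65 [257. 168.] [np.int64(229), np.int64(279), np.int64(143), np.int64(205)] [0.55  0.285 0.065]
paddle 0.97 [260. 164.] [np.int64(232), np.int64(275), np.int64(144), np.int64(204)] [0.566 0.294 0.068]
garlic 0.73 [412. 287.] [np.int64(402), np.int64(422), np.int64(277), np.int64(295)] [ 0.623 -0.28   0.03 ]
salt_shaker 0.92 [360. 247.] [np.int64(351), np.int64(366), np.int64(231), np.int64(260)] [ 0.597 -0.11   0.045]
salt_shaker 0.61 [315. 249.] [np.int64(306), np.int64(322), np.int64(238), np.int64(260)] [ 0.5   -0.041  0.045]
drinking_glass 0.88 [475. 360.] [np.int64(458), np.int64(498), np.int64(335), np.int64(383)] [ 0.582 -0.518  0.045]
```

```bash
python3 - <<'E'
import cv2
a=cv2.imread("pics/top0.png")[185:295,130:540]
cv2.imwrite("pics/topc.png",cv2.resize(a,None,fx=1.95,fy=1.95,interpolation=2))
a=cv2.imread("pics/scene0.png")[130:400,220:510]
cv2.imwrite("pics/scenec.png",cv2.resize(a,None,fx=2.2,fy=2.2,interpolation=2))
E
```

```text
(no output)
```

View pics/topc.png

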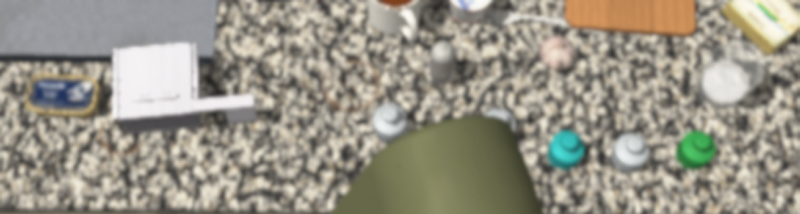

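View pics/scenec.png

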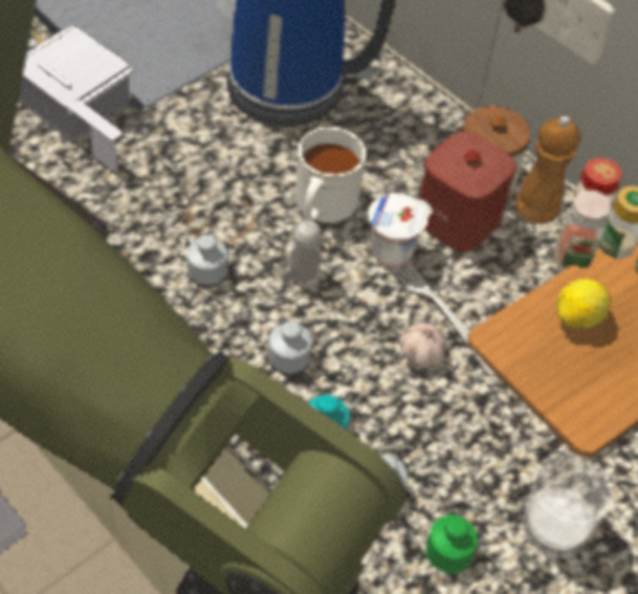

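The top crop shows grey weights at (390,120), (500,118) and (630,150), with turquoise and green look-alikes at (566,150) and (696,150). The caddy is at (155,80) and its paddle at about (240,112). I'll turn the tool so it closes along x and move above the right-hand weight.

Emit:
{"method": "move_arm", "body": {"increments": [[1, 0, 0, -0.2, 0, 0, -0.15], [1, 0, 0, -0.2, 0, 0, -0.15], [1, 0, 0, -0.2, 0, 0, -0.15], [1, 0, 0, -0.2, 0, 0, -0.15], [1, 0, 0, -0.2, 0, 0, -0.15], [1, 0, 0, -0.2, 0, 0, -0.15], [1, 0, 0, -0.2, 0, 0, -0.15], [1, 0, 0, -0.2, 0, 0, -0.15], [1, 0.32, 0.6, 0, 0, 0, -0.007], [1, 0.32, 0.6, 0, 0, 0, 0], [1, 0.32, 0.6, 0, 0, 0, 0], [1, 0.32, 0.6, 0, 0, 0, 0], [1, 0.32, 0.6, 0, 0, 0, 0], [1, 0.32, 0.6, 0, 0, 0, 0], [1, 0.32, 0.6, 0, 0, 0, 0], [1, 0.32, 0.6, 0, 0, 0, 0], [1, 0.32, 0.6, 0, 0, 0, 0], [1, 0, 0, 0, 0, 0, 0]]}}

```text
time_s: 2.6
ee_pos: [0.4684, -0.3681, 0.2849]
eef_rot: [-3.142, -0.001, 1.574]
force: [-0.7, -0.2, 0.9]
grip_width: 0.0943
grip_force: 0.0
```

```bash
cat >> h.py <<'E'
from scipy.spatial.transform import Rotation as Ro
def wrist():
    o=ctrl.get_obs(); p=ctrl.camera("wrist"); T=np.eye(4)
    T[:3,:3]=Ro.from_euler("xyz",o["eef_rot"]).as_matrix(); T[:3,3]=o["ee_pos"]
    p["pose"]=T@np.array(p["tool_from_camera"]); return o,p
def col(p,m): return np.round(p["color"][m].mean(0)).astype(int)
def find(p,t,z):
    for d in ctrl.cut_out(t,p)[:6]:
        m=d["mask"]; ys,xs=np.where(m); r,c=d["centre"]
        print(t,round(d["conf"],2),np.round([c,r]),[int(v) for v in(xs.min(),xs.max(),ys.min(),ys.max())],col(p,m),np.round(ray(p,c,r,z),3))
E
python3 - <<'E'
from h import *
o,p=wrist(); cv2.imwrite("pics/w1.png",p["color"]); print(np.round(p["tool_from_camera"],3).tolist(),np.round(o["ee_pos"],3),np.round(o["eef_rot"],3),np.round(o["force"],2))
find(p,"weight_a",.036)
p=ctrl.camera("top"); cv2.imwrite("pics/top1.png",p["color"]);find(p,"weight_a",.036);find(p,"paddle",.068)
print(ray(p,317,293,0),ray(p,317,293,0))
p=ctrl.camera("scene");find(p,"weight_a",.036)
cv2.imwrite("pics/sc1.png",p["color"])
E
```

```text
[[0.001, -0.963, -0.271, 0.08], [1.0, 0.001, -0.001, 0.001], [0.001, -0.271, 0.963, -0.179], [0.0, 0.0, 0.0, 1.0]] [ 0.468 -0.368  0.285] [-3.142e+00 -1.000e-03  1.574e+00] [-0.74 -0.2   0.88]
weight_a 0.92 [346.  31.] [324, 370, 3, 60] [161 162 157] [ 0.505 -0.181  0.036]
weight_a 0.88 [312. 123.] [294, 337, 103, 147] [158 162  70] [ 0.468 -0.274  0.036]
weight_a 0.69 [316. 278.] [296, 335, 254, 298] [ 86 148  72] [ 0.475 -0.463  0.036]
weight_a 0.62 [314. 201.] [292, 332, 183, 225] [186 187 182] [ 0.471 -0.364  0.036]
weight_a 0.81 [487. 264.] [478, 496, 252, 272] [ 82 151  68] [ 0.46  -0.464  0.036]
weight_a 0.68 [413. 216.] [407, 424, 204, 219] [170 183 202] [ 0.608 -0.263  0.036]
weight_a 0.67 [213. 230.] [190, 260, 207, 246] [232 230 232] [0.557 0.319 0.036]
weight_a 0.6 [331. 242.] [325, 337, 238, 249] [173 175 171] [ 0.524 -0.025  0.036]
paddle 0.96 [214. 230.] [190, 261, 207, 247] [231 230 232] [0.542 0.309 0.068]
[0.38123845 0.01372434 0.        ] [0.38123845 0.01372434 0.        ]
weight_a 0.97 [427. 378.] [414, 436, 365, 390] [ 64 135  52] [ 0.468 -0.478  0.036]
weight_a 0.93 [393. 347.] [383, 404, 336, 361] [154 159 157] [ 0.464 -0.374  0.036]
weight_a 0.85 [314. 248.] [305, 323, 237, 260] [141 146 145] [ 0.506 -0.029  0.036]
weight_a 0.71 [353. 289.] [342, 361, 276, 300] [148 153 152] [ 0.498 -0.193  0.036]
weight_a 0.59 [369. 321.] [358, 379, 310, 333] [134 142  46] [ 0.466 -0.287  0.036]
```

View pics/w1.png

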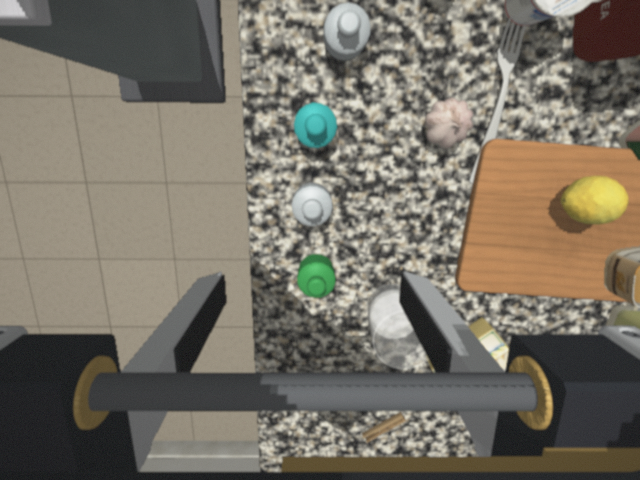

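The wrist view has +y up and +x to the right. The grey weight is at (312,203), between turquoise at (316,126) and green at (316,277), and the worktop's front edge is near column 248. I'll go down over the grey one.

Emit:
{"method": "move_arm", "body": {"increments": [[0.9, 0, 0, 0.69, 0, 0, 0], [0.9, 0, 0, 0.69, 0, 0, 0], [0.9, 0, 0, 0.69, 0, 0, 0], [0.9, 0, 0, 0.69, 0, 0, 0], [0.9, 0, 0, 0.69, 0, 0, 0], [0.9, 0, 0, 0.69, 0, 0, 0], [0.9, 0, 0, 0.69, 0, 0, 0], [0.9, 0, 0, 0.69, 0, 0, 0], [0.9, 0, 0, 0, 0, 0, 0], [0.9, 0, 0, 0, 0, 0, 0]], "force": 4}}

```text
time_s: 3.95
ee_pos: [0.4657, -0.3707, 0.0103]
eef_rot: [3.142, 0.0, 1.57]
force: [0.2, -0.5, 1.6]
grip_width: 0.0846
grip_force: 0.0
```

Emit:
{"method": "move_arm", "body": {"increments": [[0.75, 0, 0, 0, 0, 0, 0], [0.65, 0, 0, 0, 0, 0, 0], [0.6, 0, 0, 0, 0, 0, 0], [0.55, 0, 0, 0, 0, 0, 0], [0.5, 0, 0, 0, 0, 0, 0], [0.45, 0, 0, 0, 0, 0, 0], [0.45, 0, 0, 0, 0, 0, 0], [0.45, 0, 0, 0, 0, 0, 0]]}}

```text
time_s: 4.75
ee_pos: [0.4662, -0.3704, 0.01]
eef_rot: [3.141, 0.001, 1.571]
force: [0.1, 1.9, 5.9]
grip_width: 0.05
grip_force: 4.0
```

Emit:
{"method": "move_arm", "body": {"increments": [[0.56, 0, 0, 0, 0, 0, 0], [0.56, 0, 0, 0, 0, 0, 0], [0.56, 0, 0, 0, 0, 0, 0]]}}

```text
time_s: 5.05
ee_pos: [0.4656, -0.3701, 0.0092]
eef_rot: [-3.141, -0.0, 1.571]
force: [-0.6, -0.0, -0.4]
grip_width: 0.0526
grip_force: 0.0
```

Emit:
{"method": "move_arm", "body": {"increments": [[0.56, 0, 0.08, 0, 0, 0, 0], [0.56, 0, 0.08, 0, 0, 0, 0], [0.56, 0, 0.08, 0, 0, 0, 0], [0.56, 0, 0.08, 0, 0, 0, 0], [0.56, 0, 0.08, 0, 0, 0, 0], [0.56, 0, 0.08, 0, 0, 0, 0], [0.56, 0, 0.08, 0, 0, 0, 0], [0.56, 0, 0.08, 0, 0, 0, 0]]}}

```text
time_s: 5.85
ee_pos: [0.4982, -0.3702, 0.0094]
eef_rot: [3.142, -0.0, 1.571]
force: [-2.3, 1.3, -1.8]
grip_width: 0.0525
grip_force: 0.9
```

Emit:
{"method": "move_arm", "body": {"increments": [[0.56, 0, 0.08, 0, 0, 0, 0], [0.56, 0, 0.08, 0, 0, 0, 0], [0.56, 0, 0.08, 0, 0, 0, 0], [0.56, 0, 0.08, 0, 0, 0, 0]]}}

```text
time_s: 6.25
ee_pos: [0.5141, -0.3702, 0.0094]
eef_rot: [-3.142, -0.0, 1.571]
force: [-2.4, -0.9, -2.1]
grip_width: 0.0532
grip_force: 0.9
```

Emit:
{"method": "move_arm", "body": {"increments": [[0.56, 0, 0.08, 0, 0, 0, 0], [0.56, 0, 0.08, 0, 0, 0, 0], [0.56, 0, 0.08, 0, 0, 0, 0], [0.56, 0, 0.08, 0, 0, 0, 0], [0.56, 0, 0.08, 0, 0, 0, 0], [0.56, 0, 0.08, 0, 0, 0, 0]]}}

```text
time_s: 6.85
ee_pos: [0.5381, -0.3702, 0.0094]
eef_rot: [3.142, -0.0, 1.571]
force: [-1.9, -0.3, -2.1]
grip_width: 0.0526
grip_force: 0.9
```

Emit:
{"method": "move_arm", "body": {"increments": [[0.56, 0, 0, 0, 0, 0, 0], [0.56, 0, 0, 0, 0, 0, 0]]}}

```text
time_s: 7.05
ee_pos: [0.5381, -0.3703, 0.0097]
eef_rot: [3.141, 0.0, 1.571]
force: [-0.2, -0.4, -0.0]
grip_width: 0.0527
grip_force: 0.0
```

Emit:
{"method": "move_arm", "body": {"increments": [[0.9, 0, 0, 0, 0, 0, 0], [0.9, 0, 0, 0, 0, 0, 0], [0.9, 0, 0, 0, 0, 0, 0], [0.9, 0, 0, -0.4, 0, 0, 0], [0.9, 0, 0, -0.6, 0, 0, 0], [0.9, 0, 0, -0.7, 0, 0, 0], [0.9, 0.6, -0.13, -0.5, 0, 0, 0], [0.9, 0.6, -0.13, -0.2, 0, 0, 0], [0.9, 0.6, -0.13, 0, 0, 0, 0], [0.9, 0.6, -0.13, 0, 0, 0, 0], [0.9, 0.6, -0.13, 0, 0, 0, 0], [0.9, 0.6, -0.13, 0, 0, 0, 0], [0.9, 0, 0, 0, 0, 0, 0]]}}

```text
time_s: 8.35
ee_pos: [0.4984, -0.1876, 0.1298]
eef_rot: [3.141, -0.0, 1.573]
force: [0.0, -0.8, -0.3]
grip_width: 0.0847
grip_force: 0.0
```

```bash
python3 - <<'E'
from h import *
o,p=wrist(); cv2.imwrite("pics/w2.png",p["color"]); print(np.round(o["ee_pos"],4),np.round(o["eef_rot"],3))
find(p,"weight_a",.03)
E
```

```text
[ 0.4984 -0.1876  0.1298] [ 3.141 -0.     1.573]
weight_a 0.97 [355. 429.] [326, 380, 411, 457] [108 109 106] [ 0.541 -0.376  0.03 ]
weight_a 0.61 [320. 223.] [289, 351, 191, 257] [194 195 189] [ 0.505 -0.175  0.03 ]
weight_a 0.58 [330.  20.] [295, 368, 0, 49] [131 132 128] [ 0.511 -0.031  0.03 ]
```

View pics/w2.png

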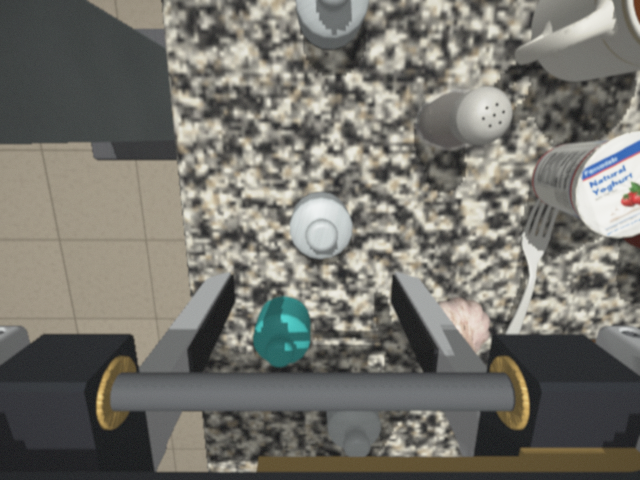

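The weight to try next is at (321,222). Turquoise is at (282,330) and the third grey weight at (330,15). I'll make a small shift and go down.

Emit:
{"method": "move_arm", "body": {"increments": [[0.9, 0.16, 0.1, 0.3, 0, 0, 0], [0.9, 0, 0, 0.5, 0, 0, 0], [0.9, 0, 0, 0.6, 0, 0, 0], [0.9, 0, 0, 0.6, 0, 0, 0], [0.9, 0, 0, 0.4, 0, 0, 0], [0.75, 0, 0, 0, 0, 0, 0], [0.65, 0, 0, 0, 0, 0, 0], [0.6, 0, 0, 0, 0, 0, 0], [0.56, 0, 0, 0, 0, 0, 0], [0.56, 0, 0, 0, 0, 0, 0]], "force": 4}}

```text
time_s: 9.45
ee_pos: [0.5042, -0.1824, 0.0103]
eef_rot: [3.14, 0.001, 1.571]
force: [-0.5, 0.9, -0.5]
grip_width: 0.0531
grip_force: 0.0
```

Emit:
{"method": "move_arm", "body": {"increments": [[0.56, 0, -0.08, 0, 0, 0, 0], [0.56, 0, -0.08, 0, 0, 0, 0], [0.56, 0, -0.08, 0, 0, 0, 0], [0.56, 0, -0.08, 0, 0, 0, 0], [0.56, 0, -0.08, 0, 0, 0, 0], [0.56, 0, -0.08, 0, 0, 0, 0], [0.56, 0, -0.08, 0, 0, 0, 0], [0.56, 0, -0.08, 0, 0, 0, 0]]}}

```text
time_s: 10.25
ee_pos: [0.4725, -0.1825, 0.0102]
eef_rot: [3.139, 0.001, 1.571]
force: [5.6, 0.3, 0.7]
grip_width: 0.0529
grip_force: 2.8
```

Emit:
{"method": "move_arm", "body": {"increments": [[0.56, 0, -0.08, 0, 0, 0, 0], [0.56, 0, -0.08, 0, 0, 0, 0], [0.56, 0, -0.08, 0, 0, 0, 0], [0.56, 0, -0.08, 0, 0, 0, 0]]}}

```text
time_s: 10.65
ee_pos: [0.4565, -0.1825, 0.0102]
eef_rot: [3.139, 0.001, 1.571]
force: [5.9, 0.2, 0.8]
grip_width: 0.0529
grip_force: 2.8
```

Emit:
{"method": "move_arm", "body": {"increments": [[0.56, 0, -0.08, 0, 0, 0, 0], [0.56, 0, -0.08, 0, 0, 0, 0], [0.56, 0, -0.08, 0, 0, 0, 0], [0.56, 0, -0.08, 0, 0, 0, 0], [0.56, 0, -0.08, 0, 0, 0, 0]]}}

```text
time_s: 11.15
ee_pos: [0.4366, -0.1825, 0.0102]
eef_rot: [3.139, 0.001, 1.571]
force: [6.3, 0.8, 0.8]
grip_width: 0.0529
grip_force: 2.9
```

Emit:
{"method": "move_arm", "body": {"increments": [[0.56, 0, 0, 0, 0, 0, 0], [0.56, 0, 0, 0, 0, 0, 0]]}}

```text
time_s: 11.35
ee_pos: [0.4361, -0.1824, 0.0099]
eef_rot: [3.141, 0.0, 1.571]
force: [3.3, -0.5, 2.3]
grip_width: 0.0528
grip_force: 1.5
```

W2 drags at about 6 N, so it grips; W1 took 2 N or less. I'll lift, turn to close along y, and go to the third weight.

Emit:
{"method": "move_arm", "body": {"increments": [[0.9, 0, 0, 0, 0, 0, 0], [0.9, 0, 0, 0, 0, 0, 0], [0.9, 0, 0, 0, 0, 0, 0], [0.9, 0, 0, -0.4, 0, 0, 0], [0.9, 0, 0, -0.6, 0, 0, 0], [0.9, 0, 0, -0.7, 0, 0, 0], [0.9, 0, 0, -0.3, 0, 0, 0.15], [0.9, 0, 0, -0.2, 0, 0, 0.15], [0.9, 0, 0, -0.2, 0, 0, 0.15], [0.9, 0, 0, 0, 0, 0, 0.15], [0.9, 0, 0, 0, 0, 0, 0.15], [0.9, 0, 0, 0, 0, 0, 0.15], [0.9, 0, 0, 0, 0, 0, 0.15], [0.9, 0, 0, 0, 0, 0, 0.15], [0.9, 0, 0, 0, 0, 0, 0.15], [0.9, 0, 0, 0, 0, 0, 0.15], [0.9, 0.2, -0.4, 0, 0, 0, 0.07], [0.9, 0.4, -0.8, 0, 0, 0, 0], [0.9, 0.4, -0.8, 0, 0, 0, 0], [0.9, 0.4, -0.8, 0, 0, 0, 0]]}}

```text
time_s: 13.35
ee_pos: [0.5046, -0.04, 0.1294]
eef_rot: [3.142, 0.0, 0.0]
force: [-0.4, -0.6, 0.2]
grip_width: 0.0846
grip_force: 0.0
```

Emit:
{"method": "move_arm", "body": {"increments": [[0.9, 0.02, -0.24, 0, 0, 0, 0], [0.9, 0, 0, 0, 0, 0, 0], [0.9, 0, 0, 0, 0, 0, 0]]}}

```text
time_s: 13.65
ee_pos: [0.5048, -0.0302, 0.1293]
eef_rot: [3.141, 0.001, 0.001]
force: [-0.8, 0.2, 0.1]
grip_width: 0.0844
grip_force: 0.0
```

```bash
python3 - <<'E'
from h import *
o,p=wrist(); cv2.imwrite("pics/w3.png",p["color"]); print(np.round(o["ee_pos"],4),np.round(o["eef_rot"],3))
find(p,"weight_a",.03);find(p,"paddle",.068);find(p,"caddy",.068)
E
```

```text
[ 0.5048 -0.0302  0.1293] [3.141e+00 1.000e-03 1.000e-03]
weight_a 0.86 [596. 272.] [556, 639, 239, 307] [ 99 101  45] [ 0.477 -0.265  0.03 ]
paddle 0.98 [ 21. 222.] [0, 68, 211, 237] [142 142 143] [0.528 0.17  0.068]
caddy 0.69 [ 23. 224.] [0, 68, 211, 237] [142 142 143] [0.526 0.17  0.068]
```

View pics/w3.png

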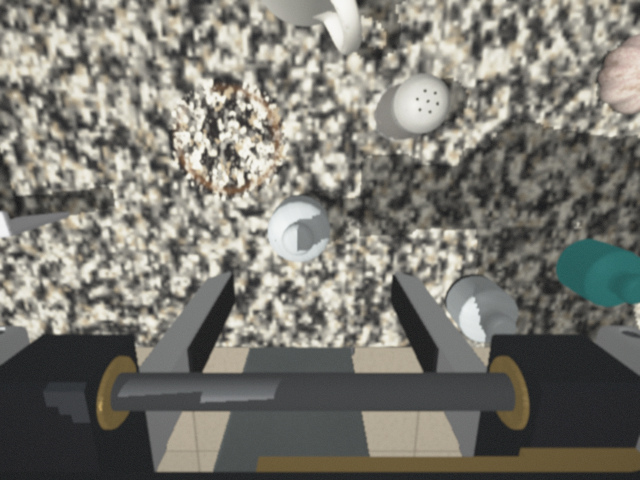

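The third weight is at (299,228) and the shaker at (415,105). The paddle is at the left edge, about (30,222). I'll drag this weight toward −y, away from the caddy.

Emit:
{"method": "move_arm", "body": {"increments": [[0.9, 0.12, -0.34, 0.3, 0, 0, 0], [0.9, 0, 0, 0.5, 0, 0, 0], [0.9, 0, 0, 0.6, 0, 0, 0], [0.9, 0, 0, 0.6, 0, 0, 0], [0.9, 0, 0, 0.39, 0, 0, 0], [0.75, 0, 0, 0, 0, 0, 0], [0.65, 0, 0, 0, 0, 0, 0], [0.6, 0, 0, 0, 0, 0, 0], [0.56, 0, 0, 0, 0, 0, 0], [0.56, 0, 0, 0, 0, 0, 0]], "force": 4}}

```text
time_s: 14.85
ee_pos: [0.5119, -0.0128, 0.011]
eef_rot: [3.141, -0.002, 0.001]
force: [-0.1, -2.9, 2.3]
grip_width: 0.0531
grip_force: 1.6
```

Emit:
{"method": "move_arm", "body": {"increments": [[0.56, 0, 0.08, 0, 0, 0, 0], [0.56, 0, 0.08, 0, 0, 0, 0], [0.56, 0, 0.08, 0, 0, 0, 0], [0.56, 0, 0.08, 0, 0, 0, 0], [0.56, 0, 0.08, 0, 0, 0, 0], [0.56, 0, 0.08, 0, 0, 0, 0], [0.56, 0, 0.08, 0, 0, 0, 0], [0.56, 0, 0.08, 0, 0, 0, 0]]}}

```text
time_s: 15.65
ee_pos: [0.5112, -0.0448, 0.0099]
eef_rot: [-3.142, 0.0, 0.001]
force: [0.6, 4.0, 3.9]
grip_width: 0.0523
grip_force: 1.8
```

Emit:
{"method": "move_arm", "body": {"increments": [[0.56, 0, 0.08, 0, 0, 0, 0], [0.56, 0, 0.08, 0, 0, 0, 0], [0.56, 0, 0.08, 0, 0, 0, 0], [0.56, 0, 0.08, 0, 0, 0, 0], [0.56, 0, 0.08, 0, 0, 0, 0]]}}

```text
time_s: 16.15
ee_pos: [0.5113, -0.0648, 0.0099]
eef_rot: [-3.142, 0.0, 0.001]
force: [-0.2, 3.9, 3.2]
grip_width: 0.0531
grip_force: 1.7
```

Emit:
{"method": "move_arm", "body": {"increments": [[0.56, 0, 0.08, 0, 0, 0, 0], [0.56, 0, 0.08, 0, 0, 0, 0], [0.56, 0, 0.08, 0, 0, 0, 0], [0.56, 0, 0.08, 0, 0, 0, 0], [0.56, 0, 0.08, 0, 0, 0, 0]]}}

```text
time_s: 16.65
ee_pos: [0.5113, -0.0848, 0.0099]
eef_rot: [3.142, 0.0, 0.001]
force: [-1.6, 2.8, 2.8]
grip_width: 0.0528
grip_force: 1.7
```

Emit:
{"method": "move_arm", "body": {"increments": [[0.56, 0, 0, 0, 0, 0, 0], [0.7, 0, 0, 0, 0, 0, 0], [0.9, 0, 0, 0, 0, 0, 0], [0.9, 0, 0, 0, 0, 0, 0], [0.9, 0, 0, -0.4, 0, 0, 0], [0.9, 0, 0, -0.6, 0, 0, 0], [0.9, 0, 0, -0.7, 0, 0, 0], [0.9, 0, 0, -0.7, 0, 0, 0], [0.9, 0, 0, 0, 0, 0, 0]]}}

```text
time_s: 17.55
ee_pos: [0.5132, -0.0849, 0.1343]
eef_rot: [3.14, -0.007, 0.001]
force: [0.2, 0.5, -0.4]
grip_width: 0.0847
grip_force: 0.0
```

Drag on W3 was about 3.5 N, but with roughly 3 N of downward press, which isn't clean. I'll repeat it without the press, letting the arm settle before any contact.

Emit:
{"method": "move_arm", "body": {"increments": [[0.9, -0.03, 0.03, 0.4, 0, 0, 0], [0.9, 0, 0, 0.6, 0, 0, 0], [0.9, 0, 0, 0.6, 0, 0, 0], [0.9, 0, 0, 0.6, 0, 0, 0], [0.9, 0, 0, 0.3, 0, 0, 0], [0.75, 0, 0, 0, 0, 0, 0], [0.65, 0, 0, 0, 0, 0, 0], [0.62, 0, 0, 0, 0, 0, 0], [0.62, 0, 0, 0, 0, 0, 0], [0.62, 0, 0, 0, 0, 0, 0], [0.58, 0, 0, 0, 0, 0, 0], [0.58, 0, 0, 0, 0, 0, 0]]}}

```text
time_s: 18.75
ee_pos: [0.5099, -0.086, 0.0051]
eef_rot: [3.142, -0.0, 0.001]
force: [-0.3, -0.8, -1.0]
grip_width: 0.055
grip_force: 0.0
```

Emit:
{"method": "move_arm", "body": {"increments": [[0.58, 0, 0.08, 0, 0, 0, 0], [0.58, 0, 0.08, 0, 0, 0, 0], [0.58, 0, 0.08, 0, 0, 0, 0], [0.58, 0, 0.08, 0, 0, 0, 0], [0.58, 0, 0.08, 0, 0, 0, 0], [0.58, 0, 0.08, 0, 0, 0, 0], [0.58, 0, 0.08, 0, 0, 0, 0], [0.58, 0, 0.08, 0, 0, 0, 0]]}}

```text
time_s: 19.55
ee_pos: [0.5098, -0.1183, 0.0049]
eef_rot: [-3.142, 0.0, 0.001]
force: [0.9, 2.8, 3.0]
grip_width: 0.0541
grip_force: 1.8
```

Emit:
{"method": "move_arm", "body": {"increments": [[0.58, 0, 0.08, 0, 0, 0, 0], [0.58, 0, 0.08, 0, 0, 0, 0], [0.58, 0, 0.08, 0, 0, 0, 0], [0.58, 0, 0.08, 0, 0, 0, 0], [0.58, 0, 0.08, 0, 0, 0, 0], [0.58, 0, 0.08, 0, 0, 0, 0]]}}

```text
time_s: 20.15
ee_pos: [0.5098, -0.1423, 0.0049]
eef_rot: [-3.142, 0.0, 0.001]
force: [0.5, 3.7, 3.1]
grip_width: 0.0546
grip_force: 1.7
```

Emit:
{"method": "move_arm", "body": {"increments": [[0.58, 0, 0.08, 0, 0, 0, 0], [0.58, 0, 0.08, 0, 0, 0, 0], [0.58, 0, 0.08, 0, 0, 0, 0], [0.58, 0, 0.08, 0, 0, 0, 0]]}}

```text
time_s: 20.55
ee_pos: [0.5099, -0.1583, 0.005]
eef_rot: [3.142, -0.0, 0.001]
force: [0.3, 3.4, 3.8]
grip_width: 0.0544
grip_force: 1.7
```

Emit:
{"method": "move_arm", "body": {"increments": [[0.58, 0, 0, 0, 0, 0, 0], [0.7, 0, 0, 0, 0, 0, 0], [0.9, 0, 0, 0, 0, 0, 0], [0.9, 0, 0, 0, 0, 0, 0], [0.9, 0, 0, -0.4, 0, 0, 0], [0.9, 0, 0, -0.6, 0, 0, 0], [0.9, 0, 0, -0.7, 0, 0, 0], [0.9, 0, 0, -0.7, 0, 0, 0], [0.9, 0, 0, 0, 0, 0, 0]]}}

```text
time_s: 21.45
ee_pos: [0.5117, -0.1586, 0.1295]
eef_rot: [3.139, -0.007, 0.001]
force: [0.2, -0.9, -0.7]
grip_width: 0.0846
grip_force: 0.0
```

Emit:
{"method": "move_arm", "body": {"increments": [[0.9, -0.02, 0.03, 0.4, 0, 0, 0], [0.9, 0, 0, 0.6, 0, 0, 0], [0.9, 0, 0, 0.6, 0, 0, 0], [0.9, 0, 0, 0.6, 0, 0, 0], [0.9, 0, 0, 0.25, 0, 0, 0], [0.75, 0, 0, 0, 0, 0, 0], [0.65, 0, 0, 0, 0, 0, 0], [0.62, 0, 0, 0, 0, 0, 0], [0.58, 0, 0, 0, 0, 0, 0], [0.58, 0, 0, 0, 0, 0, 0]]}}

```text
time_s: 22.45
ee_pos: [0.509, -0.1593, 0.0027]
eef_rot: [-3.141, -0.0, 0.001]
force: [0.4, 3.5, 1.9]
grip_width: 0.0548
grip_force: 1.6
```

Emit:
{"method": "move_arm", "body": {"increments": [[0.58, 0, -0.08, -0.01, 0, 0, 0], [0.58, 0, -0.08, -0.01, 0, 0, 0], [0.58, 0, -0.08, -0.01, 0, 0, 0], [0.58, 0, -0.08, -0.01, 0, 0, 0], [0.58, 0, -0.08, -0.01, 0, 0, 0], [0.58, 0, -0.08, -0.01, 0, 0, 0], [0.58, 0, -0.08, -0.01, 0, 0, 0], [0.58, 0, -0.08, -0.01, 0, 0, 0]]}}

```text
time_s: 23.25
ee_pos: [0.5088, -0.1272, 0.0065]
eef_rot: [3.142, -0.0, 0.001]
force: [0.1, -2.1, -0.5]
grip_width: 0.0545
grip_force: 0.8
```

Emit:
{"method": "move_arm", "body": {"increments": [[0.58, 0, -0.08, -0.01, 0, 0, 0], [0.58, 0, -0.08, -0.01, 0, 0, 0], [0.58, 0, -0.08, -0.01, 0, 0, 0], [0.58, 0, -0.08, -0.01, 0, 0, 0], [0.58, 0, -0.08, -0.01, 0, 0, 0]]}}

```text
time_s: 23.75
ee_pos: [0.5088, -0.1072, 0.009]
eef_rot: [-3.142, 0.0, 0.001]
force: [0.5, -1.6, -1.6]
grip_width: 0.0545
grip_force: 0.8
```

Emit:
{"method": "move_arm", "body": {"increments": [[0.58, 0, -0.08, -0.01, 0, 0, 0], [0.58, 0, -0.08, -0.01, 0, 0, 0], [0.58, 0, -0.08, -0.01, 0, 0, 0], [0.58, 0, -0.08, -0.01, 0, 0, 0], [0.58, 0, -0.08, -0.01, 0, 0, 0]]}}

```text
time_s: 24.25
ee_pos: [0.5088, -0.0872, 0.0115]
eef_rot: [-3.142, 0.0, 0.001]
force: [0.7, -1.8, -0.7]
grip_width: 0.0545
grip_force: 1.0
```

Emit:
{"method": "move_arm", "body": {"increments": [[0.58, 0, 0, 0, 0, 0, 0], [0.7, 0, 0, 0, 0, 0, 0], [0.9, 0, 0, 0, 0, 0, 0], [0.9, 0, 0, 0, 0, 0, 0], [0.9, 0, 0, -0.4, 0, 0, 0], [0.9, 0, 0, -0.6, 0, 0, 0], [0.9, 0, 0, -0.7, 0, 0, 0], [0.9, 0, 0, -0.5, 0, 0, 0], [0.9, 0, 0, 0, 0, 0, 0]]}}

```text
time_s: 25.15
ee_pos: [0.5103, -0.0879, 0.1248]
eef_rot: [3.14, -0.006, 0.001]
force: [0.3, -0.5, -0.2]
grip_width: 0.0848
grip_force: 0.0
```

W3 takes about 1.8 N without any press, so it's worn, and W2 is the gripping weight. Now I'll fetch W2.

Emit:
{"method": "move_arm", "body": {"increments": [[0.9, -0.3, 0.38, 0, 0, 0, 0], [0.9, -0.3, 0.38, 0, 0, 0, 0], [0.9, -0.3, 0.38, 0, 0, 0, 0], [0.9, -0.3, 0.38, 0, 0, 0, 0], [0.9, -0.3, 0.38, 0, 0, 0, 0], [0.9, 0, 0, 0.4, 0, 0, 0], [0.9, 0, 0, 0.5, 0, 0, 0], [0.9, 0, 0, 0.5, 0, 0, 0], [0.9, 0, 0, 0.5, 0, 0, 0], [0.9, 0, 0, 0.3, 0, 0, 0], [0.8, 0, 0, 0, 0, 0, 0], [0.7, 0, 0, 0, 0, 0, 0], [0.6, 0, 0, 0, 0, 0, 0], [0.5, 0, 0, 0, 0, 0, 0], [0.45, 0, 0, 0, 0, 0, 0], [0.45, 0, 0, 0, 0, 0, 0]], "force": 8}}

```text
time_s: 26.75
ee_pos: [0.4341, -0.182, 0.0122]
eef_rot: [-3.141, -0.001, 0.001]
force: [-0.0, 6.9, 4.7]
grip_width: 0.0499
grip_force: 8.0
```

Emit:
{"method": "move_arm", "body": {"increments": [[0.45, 0, -0.1, 0, 0, 0, 0], [0.45, 0, -0.2, 0, 0, 0, 0], [0.45, 0, -0.2, 0, 0, 0, 0], [0.45, 0, -0.2, 0, 0, 0, 0]]}}

```text
time_s: 27.15
ee_pos: [0.4345, -0.1479, 0.0122]
eef_rot: [3.14, -0.002, 0.001]
force: [-0.3, -5.8, 2.4]
grip_width: 0.0498
grip_force: 8.0
```

Emit:
{"method": "move_arm", "body": {"increments": [[0.45, 0, -0.25, 0, 0, 0, 0], [0.45, 0, -0.25, 0, 0, 0, 0], [0.45, 0, -0.25, 0, 0, 0, 0], [0.45, 0, -0.25, 0, 0, 0, 0], [0.45, 0, -0.25, 0, 0, 0, 0], [0.45, 0, -0.25, 0, 0, 0, 0], [0.45, 0, -0.25, 0, 0, 0, 0], [0.45, 0, -0.25, 0, 0, 0, 0], [0.45, 0, -0.25, 0, 0, 0, 0], [0.45, 0, -0.25, 0, 0, 0, 0], [0.45, 0, -0.25, 0, 0, 0, 0], [0.45, 0, -0.25, 0, 0, 0, 0], [0.45, 0, -0.25, 0, 0, 0, 0], [0.45, 0, -0.25, 0, 0, 0, 0], [0.45, 0, -0.25, 0, 0, 0, 0], [0.45, 0, -0.25, 0, 0, 0, 0], [0.45, 0, -0.2, 0, 0, 0, 0], [0.45, 0, 0, 0, 0, 0, 0]]}}

```text
time_s: 28.95
ee_pos: [0.4342, 0.0634, 0.0121]
eef_rot: [-3.141, -0.002, 0.002]
force: [-1.4, 8.3, 7.1]
grip_width: 0.0499
grip_force: 8.0
```

```bash
python3 - <<'E'
from h import *
o,p=wrist(); cv2.imwrite("pics/w4.png",p["color"]); print(np.round(o["ee_pos"],4),np.round(o["eef_rot"],3))
find(p,"paddle",.068);find(p,"weight_a",.03)
np.save("w4.npy",np.array([p["pose"],np.pad(np.array(p["K"]),((0,1),(0,1)))]))
E
```

```text
[0.4342 0.0634 0.0121] [-3.141e+00 -2.000e-03  2.000e-03]
paddle 0.6 [ 31. 124.] [0, 78, 113, 136] [119 119 119] [0.518 0.156 0.068]
paddle 0.4 [604. 147.] [561, 639, 88, 198] [149 149 145] [ 0.511 -0.033  0.068]
weight_a 0.91 [313. 291.] [262, 364, 235, 349] [129 130 126] [0.442 0.064 0.03 ]
weight_a 0.82 [603. 145.] [560, 639, 87, 198] [148 149 145] [ 0.511 -0.063  0.03 ]
```

View pics/w4.png

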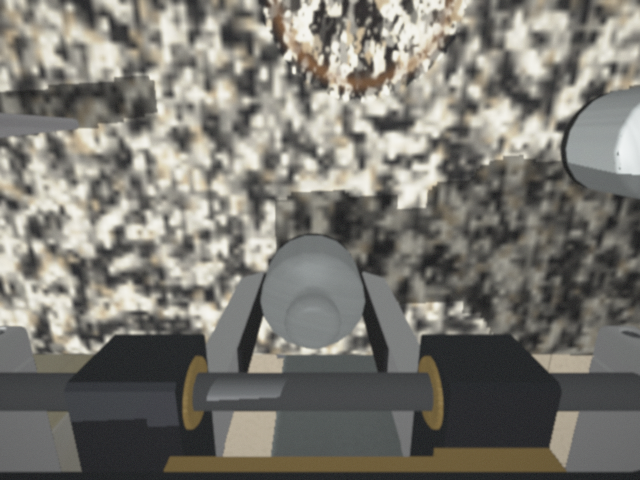

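```bash
python3 - <<'E'
from h import *
T,K=np.load("w4.npy"); p={"pose":T,"K":K[:3,:3]}
for u,v in((78,124),(76,132),(40,134),(0,137),(0,115)):print(u,v,ray(p,u,v,.006),ray(p,u,v,.068))
print(T[:3,3])
E
```

```text
78 124 [0.5200217  0.17964268 0.006     ] [0.51819211 0.14085435 0.068     ]
76 132 [0.5162311  0.18129858 0.006     ] [0.51566986 0.14195618 0.068     ]
40 134 [0.51523719 0.19937151 0.006     ] [0.51500852 0.15398181 0.068     ]
0 137 [0.513756   0.21960764 0.006     ] [0.51402295 0.16744682 0.068     ]
0 115 [0.52414914 0.21717618 0.006     ] [0.52093848 0.16582894 0.068     ]
[0.51455379 0.06372008 0.19129288]
```

Emit:
{"method": "move_arm", "body": {"increments": [[0.45, 0, -0.2, 0, 0, 0, 0], [0.45, 0, -0.25, 0, 0, 0, 0], [0.45, 0, -0.25, 0, 0, 0, 0], [0.45, 0, -0.25, 0, 0, 0, 0], [0.45, 0, -0.25, 0, 0, 0, 0], [0.45, 0, -0.2, 0, 0, 0, 0], [0.45, 0, 0, 0, 0, 0, 0]]}}

```text
time_s: 29.8
ee_pos: [0.4341, 0.1331, 0.0121]
eef_rot: [-3.141, -0.001, 0.001]
force: [-0.7, 4.3, 6.0]
grip_width: 0.0501
grip_force: 8.0
```

```bash
python3 - <<'E'
from h import *
o,p=wrist(); cv2.imwrite("pics/w5.png",p["color"]); print(np.round(o["ee_pos"],4),np.round(o["eef_rot"],3))
find(p,"paddle",.068);find(p,"weight_a",.03)
np.save("w5.npy",np.array([p["pose"],np.pad(np.array(p["K"]),((0,1),(0,1)))]))
E
```

```text
[0.4341 0.1331 0.0121] [-3.141e+00 -1.000e-03  1.000e-03]
paddle 0.78 [ 98. 110.] [0, 219, 66, 144] [216 215 216] [0.522 0.203 0.068]
weight_a 0.72 [313. 292.] [261, 364, 234, 349] [119 120 116] [0.441 0.133 0.03 ]
```

View pics/w5.png

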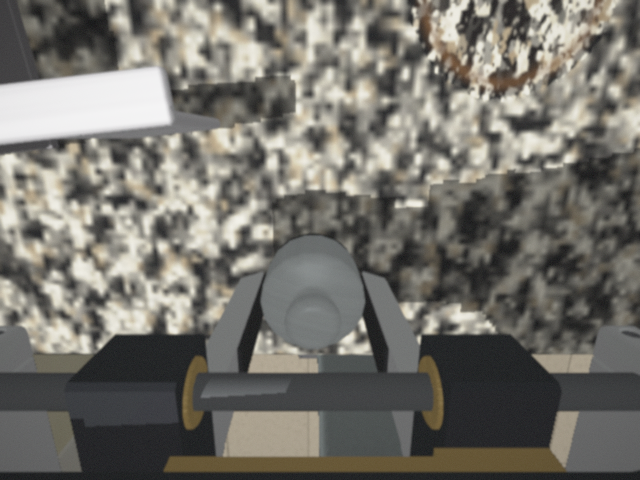

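The white lid arm runs from the left edge to (172,125). The grey paddle plate hangs under its front edge, with its lower tip near (217,122). The weight is held at (313,292).

```bash
python3 - <<'E'
from h import *
T,K=np.load("w5.npy"); p={"pose":T,"K":K[:3,:3]}
for u,v,z in((165,67,.069),(172,125,.069),(0,145,.069),(0,85,.069),(172,125,.076),(0,145,.076),(0,152,.068),(217,122,.006),(172,131,.006),(172,131,.03),(100,138,.03),(100,138,.068),(0,152,.006)):print(u,v,z,np.round(ray(p,u,v,z),4))
# scene+top view of paddle for pics
p=ctrl.camera("top");c=p["color"][195:265,180:300];cv2.imwrite("pics/t5.png",cv2.resize(c,None,fx=6,fy=6,interpolation=2))
K,T=np.array(p["K"]),np.array(p["pose"])
find(p,"caddy",.069);find(p,"paddle",.069)
m=ctrl.cut_out("caddy",p)[0]["mask"].astype(np.uint8)
print(T[:3,3])
E
```

```text
165 67 0.069 [0.5351 0.1796 0.069 ]
172 125 0.069 [0.5178 0.1792 0.069 ]
0 145 0.069 [0.5114 0.2367 0.069 ]
0 85 0.069 [0.5298 0.2324 0.069 ]
172 125 0.076 [0.5176 0.1766 0.076 ]
0 145 0.076 [0.5116 0.2308 0.076 ]
0 152 0.068 [0.5091 0.2381 0.068 ]
217 122 0.006 [0.521  0.1806 0.006 ]
172 131 0.006 [0.5167 0.2032 0.006 ]
172 131 0.03 [0.5164 0.1941 0.03  ]
100 138 0.03 [0.5134 0.2256 0.03  ]
100 138 0.068 [0.5137 0.2039 0.068 ]
0 152 0.006 [0.5064 0.2908 0.006 ]
caddy 0.96 [210. 231.] [188, 240, 208, 251] [211 210 212] [0.539 0.32  0.069]
paddle 0.78 [209. 226.] [190, 240, 207, 245] [235 233 236] [0.555 0.323 0.069]
[-0.06280342 -0.00338526  1.50061205]
```

View pics/t5.png

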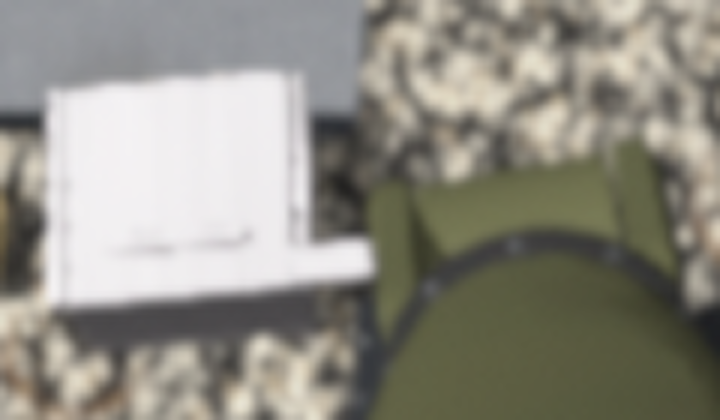

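Emit:
{"method": "move_arm", "body": {"increments": [[0.45, 0.06, -0.15, 0, 0, 0, 0], [0.45, 0.09, -0.22, 0, 0, 0, 0], [0.45, 0.09, -0.22, 0, 0, 0, 0], [0.45, 0.09, -0.22, 0, 0, 0, 0], [0.45, 0.09, -0.22, 0, 0, 0, 0], [0.45, 0.09, -0.22, 0, 0, 0, 0], [0.45, 0, 0, 0, 0, 0, -0.05], [0.45, 0, 0, 0, 0, 0, -0.05], [0.45, 0, 0, 0, 0, 0, 0]], "force": 15}}

```text
time_s: 31.05
ee_pos: [0.4593, 0.195, 0.0121]
eef_rot: [-3.141, -0.001, 0.103]
force: [-1.6, 1.1, 6.6]
grip_width: 0.0498
grip_force: 15.0
```

```bash
python3 - <<'E'
from h import *
o,p=wrist(); cv2.imwrite("pics/w6.png",p["color"]); print(np.round(o["ee_pos"],4),np.round(o["eef_rot"],3))
find(p,"paddle",.068);find(p,"weight_a",.03)
np.save("w6.npy",np.array([p["pose"],np.pad(np.array(p["K"]),((0,1),(0,1)))]))
E
```

```text
[0.4593 0.195  0.0121] [-3.141e+00 -1.000e-03  1.030e-01]
paddle 0.74 [ 88. 160.] [0, 380, 0, 211] [217 216 217] [0.524 0.278 0.068]
weight_a 0.74 [315. 293.] [261, 364, 234, 349] [107 108 105] [0.466 0.195 0.03 ]
```

View pics/w6.png

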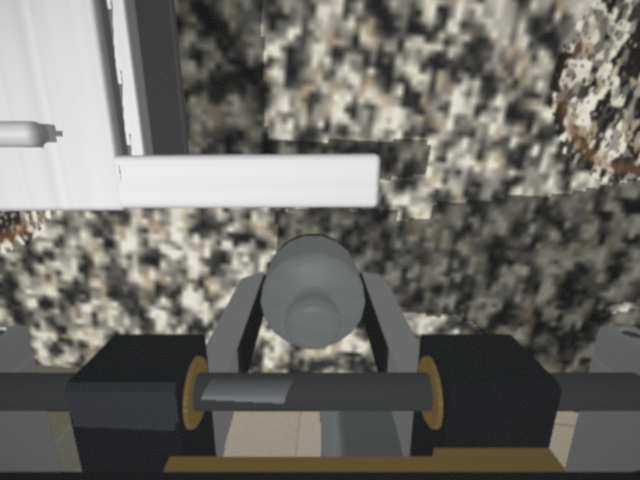

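The lid arm now looks square to the tool. Its end is at column 379, so the paddle's middle is near column 313, in line with the weight at 313. Next I'll creep in along tool x.

```bash
python3 - <<'E'
from h import *
T,K=np.load("w6.npy"); p={"pose":T,"K":K[:3,:3]}
d=np.array([np.cos(.103),np.sin(.103)]);n=np.array([-d[1],d[0]])
for u,v,z in((379,207,.069),(200,209,.069),(0,209,.069)):
    q=ray(p,u,v,z)[:2]-[.4593,.195]; print(q@d,q@n)
E
```

```text
0.05683926270969381 -0.02281524661779235
0.05609872011833331 0.03909782959929755
0.05605593656674516 0.10841359367687674
```

Emit:
{"method": "move_arm", "body": {"increments": [[0.45, 0.05, 0, 0, 0, 0, 0], [0.45, 0.1, 0, 0, 0, 0, 0], [0.45, 0.1, 0, 0, 0, 0, 0], [0.45, 0.1, 0, 0, 0, 0, 0], [0.45, 0.05, 0, 0, 0, 0, 0], [0.45, 0.04, 0, 0, 0, 0, 0]]}}

```text
time_s: 31.8
ee_pos: [0.4789, 0.1968, 0.0116]
eef_rot: [3.141, 0.005, 0.101]
force: [-20.2, -2.4, 17.6]
grip_width: 0.0495
grip_force: 15.0
```

Emit:
{"method": "move_arm", "body": {"increments": [[0.45, 0.04, 0, 0, 0, 0, 0], [0.45, 0.04, 0, 0, 0, 0, 0]]}}

```text
time_s: 32.0
ee_pos: [0.4828, 0.1973, 0.0116]
eef_rot: [3.141, 0.005, 0.101]
force: [-16.7, -1.3, 16.0]
grip_width: 0.0497
grip_force: 15.0
```

Emit:
{"method": "move_arm", "body": {"increments": [[0.45, 0.04, 0, 0, 0, 0, 0], [0.45, 0.04, 0, 0, 0, 0, 0]]}}

```text
time_s: 32.2
ee_pos: [0.4868, 0.1977, 0.0116]
eef_rot: [3.141, 0.005, 0.101]
force: [-16.1, -1.8, 15.8]
grip_width: 0.0494
grip_force: 15.0
```

Emit:
{"method": "move_arm", "body": {"increments": [[0.45, 0.04, 0, 0, 0, 0, 0], [0.45, 0.04, 0, 0, 0, 0, 0]]}}

```text
time_s: 32.4
ee_pos: [0.4907, 0.198, 0.0115]
eef_rot: [3.141, 0.005, 0.101]
force: [-18.4, -1.8, 14.7]
grip_width: 0.0494
grip_force: 15.0
```

Emit:
{"method": "move_arm", "body": {"increments": [[0.45, 0, 0, -0.015, 0, 0, 0], [0.45, 0, 0, 0, 0, 0, 0]]}}

```text
time_s: 32.6
ee_pos: [0.4916, 0.1981, 0.0116]
eef_rot: [3.141, 0.003, 0.101]
force: [-6.9, 1.0, -1.6]
grip_width: 0.0499
grip_force: 15.0
```

Emit:
{"method": "move_arm", "body": {"increments": [[0.45, 0.04, 0, 0, 0, 0, 0], [0.45, 0.04, 0, 0, 0, 0, 0]]}}

```text
time_s: 32.8
ee_pos: [0.4957, 0.1985, 0.0116]
eef_rot: [3.141, 0.003, 0.101]
force: [-5.6, 0.4, -1.1]
grip_width: 0.0498
grip_force: 15.0
```

Emit:
{"method": "move_arm", "body": {"increments": [[0.45, 0.04, 0, 0, 0, 0, 0], [0.45, 0.04, 0, 0, 0, 0, 0]]}}

```text
time_s: 33.0
ee_pos: [0.4996, 0.199, 0.0116]
eef_rot: [3.141, 0.003, 0.101]
force: [-6.7, 0.5, -1.1]
grip_width: 0.0499
grip_force: 15.0
```

```bash
python3 - <<'E'
from h import *
o,p=wrist(); cv2.imwrite("pics/w7.png",p["color"]); e=np.array(o["ee_pos"]); print(e,o["eef_rot"],o["force"])
d=np.array([np.cos(.103),np.sin(.103)])
g=p["color"][:,330:370].mean((1,2)); print(np.round(g[130:260:3]))
for v in(170,180,190,200,210): print(v,(ray(p,319,v,.069)[:2]-[.4593,.195])@d)
E
```

```text
[0.4996335  0.19896236 0.01160507] [3.14140757e+00 3.10047227e-03 1.00861331e-01] [-6.65213343  0.54602561 -1.11668497]
[136. 113.  91.  91. 106. 113. 116. 135. 156. 169. 169. 166. 163. 160.
 175. 189. 196. 187. 161. 139. 136. 149. 156. 148. 102.  77.  72.  69.
  75.  76.  66.  55.  50.  60.  73. 105. 114. 115. 144. 203. 225. 231.
 233. 227.]
170 0.11026674662851749
180 0.10694420933350281
190 0.10357048073808829
200 0.10014436857857079
210 0.0966646432772303
```

View pics/w7.png

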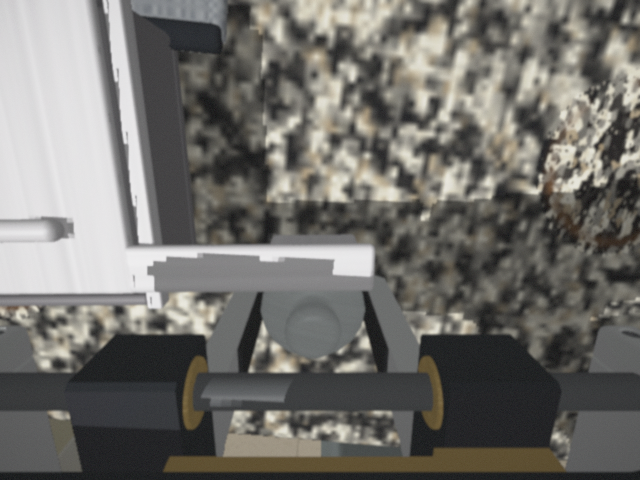

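```bash
python3 - <<'E'
from h import *
o,p=wrist(); d=np.array([np.cos(.103),np.sin(.103)])
for u,v in((365,289),(340,290),(380,290),(200,291),(60,293)): 
  q=ray(p,u,v,.069)[:2]-[.4593,.195];print(u,v,q@d, q@[-d[1],d[0]])
print((np.array(o["ee_pos"][:2])-[.4593,.195])@d)
g=p["color"][:,362:370].mean((1,2)); print(np.round(g[270:310:2]))
g=p["color"][:,40:80].mean((1,2)); print(np.round(g[270:316:2]))
E
```

```text
365 289 0.06739897933731491 -0.019373337618353064
340 290 0.06701068849357122 -0.010202648553444611
380 290 0.06699389703223307 -0.02489992472588155
200 291 0.06666992113131993 0.04129703223327924
60 293 0.06592733667793438 0.09299873901198909
0.040851618707217645
[228. 183. 134. 136. 137. 135. 133. 132. 133. 130. 107.  60.  51.  50.
  48.  50.  52.  56.  59.  63.]
[226. 226. 226. 226. 226. 226. 226. 226. 226. 226. 225. 206. 116.  93.
 122. 142. 147. 132. 122. 121. 129. 136. 138.]
```

The lid's front edge has moved from about 56 to 67 mm, so the lid is about 10 mm open with the weight on the paddle. I'll continue gently for about 26 mm.

Emit:
{"method": "move_arm", "body": {"increments": [[0.45, 0.04, 0, 0, 0, 0, 0], [0.45, 0.04, 0, 0, 0, 0, 0], [0.45, 0.04, 0, 0, 0, 0, 0], [0.45, 0.04, 0, 0, 0, 0, 0], [0.45, 0.04, 0, 0, 0, 0, 0], [0.45, 0.04, 0, 0, 0, 0, 0]]}}

```text
time_s: 33.7
ee_pos: [0.5116, 0.2002, 0.0116]
eef_rot: [3.141, 0.003, 0.101]
force: [-7.0, -0.1, -1.3]
grip_width: 0.0494
grip_force: 15.0
```

Emit:
{"method": "move_arm", "body": {"increments": [[0.45, 0.04, 0, 0, 0, 0, 0], [0.45, 0.04, 0, 0, 0, 0, 0], [0.45, 0.04, 0, 0, 0, 0, 0], [0.45, 0.04, 0, 0, 0, 0, 0], [0.45, 0.04, 0, 0, 0, 0, 0], [0.45, 0.04, 0, 0, 0, 0, 0], [0.45, 0.02, 0, 0, 0, 0, 0], [0.45, 0, 0, 0, 0, 0, 0], [0.45, 0, 0, 0, 0, 0, 0]]}}

```text
time_s: 34.6
ee_pos: [0.5246, 0.2016, 0.0116]
eef_rot: [3.142, 0.003, 0.101]
force: [-5.9, 1.2, -2.6]
grip_width: 0.0501
grip_force: 15.0
```

```bash
python3 - <<'E'
from h import *
o,p=wrist(); d=np.array([np.cos(.103),np.sin(.103)])
e=np.array(o["ee_pos"]);print(e,np.round(o["force"],1),(e[:2]-[.4593,.195])@d)
for x in(p["color"][:,362:370],p["color"][:,40:80]): print(np.round(x.mean((1,2))[300:480:4]))
for v in(340,360,370,380,390,400):print(v,(ray(p,365,v,.069)[:2]-[.4593,.195])@d)
E
```

```text
[0.52461392 0.20159222 0.01161212] [-5.9  1.2 -2.6] 0.06564557218981937
[ 51.  55.  63.  58.  49.  45.  59.  66.  73. 100. 129. 125. 123. 152.
 193. 168. 116. 106.  98.  58.  60.  60.  63.  62.  63.  63.  63.  61.
  69.  91.  79.  70. 129. 150. 136. 130.  99.  68.  63.  65.  76.  76.
  77.  48.  33.]
[ 70.  70.  70.  70.  70.  70.  70.  70.  70.  69.  70.  69.  69. 108.
 145. 115. 123. 137.  90.  51.  50.  55.  56.  59.  59.  59.  59.  58.
  88.  93. 111. 132. 121. 119. 109. 112. 118. 116.  90.  92.  92.  93.
  92.  51.  31.]
340 0.07098694246927954
360 0.06214367501845382
370 0.057603632956206255
380 0.0529818080433816
390 0.048275970380875985
400 0.0434838082585037
```

Emit:
{"method": "move_arm", "body": {"increments": [[0.53, 0, 0, 0, 0, 0, 0], [0.55, 0, 0, 0, 0, 0, 0], [0.6, 0, 0, 0, 0, 0, 0], [0.68, 0, 0, 0, 0, 0, 0], [0.75, 0, 0, 0, 0, 0, 0], [0.75, 0, 0, 0, 0, 0, 0]]}}

```text
time_s: 35.25
ee_pos: [0.5259, 0.2017, 0.0123]
eef_rot: [-3.142, -0.0, 0.101]
force: [-0.2, 0.0, -0.6]
grip_width: 0.0701
grip_force: 0.0
```

Emit:
{"method": "move_arm", "body": {"increments": [[0.75, 0, 0, -0.2, 0, 0, 0], [0.75, 0, 0, -0.4, 0, 0, 0], [0.75, 0, 0, -0.5, 0, 0, 0], [0.75, 0, 0, -0.5, 0, 0, 0], [0.75, 0, 0, -0.5, 0, 0, 0], [0.75, 0, 0, -0.5, 0, 0, 0], [0.75, 0, 0, -0.5, 0, 0, 0], [0.75, 0, 0, -0.5, 0, 0, 0], [0.75, 0, 0, -0.3, 0, 0, 0], [0.75, 0, 0, 0, 0, 0, 0], [0.75, 0, 0, 0, 0, 0, 0]]}}

```text
time_s: 36.35
ee_pos: [0.5256, 0.2017, 0.207]
eef_rot: [-3.142, -0.0, 0.101]
force: [0.8, 0.1, -0.4]
grip_width: 0.0702
grip_force: 0.0
```

```bash
python3 - <<'E'
from h import *
o,p=wrist(); cv2.imwrite("pics/w8.png",p["color"]); print(o["ee_pos"],o["time_s"],o["force"])
find(p,"weight_a",.03)
d=np.array([np.cos(.103),np.sin(.103)])
for v in range(180,301,20):print(v,(ray(p,365,v,.069)[:2]-[.4593,.195])@d)
E
```

```text
[0.52556161 0.20166284 0.20702088] 36.35 [ 0.821927    0.07018139 -0.41330108]
weight_a 0.93 [580. 259.] [545, 619, 229, 281] [109 110 107] [ 0.51  -0.082  0.03 ]
weight_a 0.83 [313. 221.] [288, 337, 203, 244] [178 179 173] [0.523 0.201 0.03 ]
180 0.10950232863325587
200 0.09175713143561198
220 0.07345877473878082
240 0.054580984102402225
260 0.03509579430849868
280 0.014973411134401095
300 -0.005817940660401184
```

View pics/w8.png

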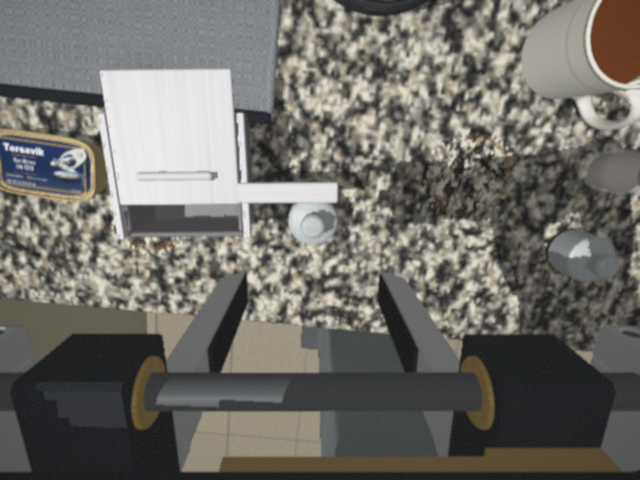

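The lid is open: its front edge is at row 203 and the box's front rim at row 237, so the gap is about 33 to 35 mm. The weight stands against the paddle at (313,221), the worn weight is well clear at (583,257), and the tool is free of everything.

```bash
python3 -c "
from station import ctrl
print(ctrl.hand_in())"
```

```text
the job is handed in; nothing more can be done
None
```

I tried all three weights and the gripping one (the middle of the three, about 6 N drag against about 2 N for the others) now holds the lid about 35 mm open; one worn weight needed three drags, the first two with about 3 N of downward press, and the job was handed in at about 36 s.

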